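Settle the stage tops in the dock and padlock the gang bar

ROBOT

A 6-joint arm with a two-finger parallel gripper is mounted at the origin on the work surface. World frame = base frame: x ahead of the robot, y to its left, z up, the work surface at z = 0. Lengths are in m, angles in degrees, forces in N, time in s.
With the tool pointing down it reaches from about 0.25 to 0.725 m from the base axis. Payload 9.7 kg.
Tool frame: the origin (TCP) lies between the finger pads; the fingertips stand 19 mm ahead of it and the grasp point (between the pads) is the TCP; z points along the fingers, y is the line along which they close (so a half turn about z gives the same grasp; the last joint's range is limited). The gripper opens to 85 mm and grips with 20 to 120 N. Pads are 22 mm wide; open, the fingers measure 114 mm over their backs; the gripper's body (76 mm by 85 mm) begins 54 mm behind the grasp point. The pads swing forward as they close: fully open they stand 13 mm farther back than shut.
Start: joints at [0, 4.979, 10.078, 95.1, 0, 90], TCP at [0.55, -0, 0.25] pointing down, gripper open.
Joint ranges: [-179.16, 179.16], [-48.56, 103.87], [-65.8, 70.77], [-126.05, 130.52], [-82.76, 87.17], [-180, 180]. Speed limits (degrees/s): [127.2, 127.2, 147.25, 180, 180, 180].

INTERFACE

Orientations are given as [roll, pitch, yaw] about the fixed x, y, z axes, in that order (R = Rz(yaw) Ry(pitch) Rx(roll)).
In Python, from workcell import telemetry, camera, calibration, workorder gives the robot as it stands.
- The arm moves only by the tool play_rows, never from a script. Its argument "increments" is a list of rows, each a list of 3 entries, a list of its own where there are three numbers: the shift along the tool's x, y, z in mm, then the turn, a rotation vector about the tool's x, y, z in degrees, then the closure, from 0 (fully open) to 1 (shut). In form: [[[x, y, z], [ax, ay, az], jaw], ...]. A call has 1 to 20 rows; each row is the pose to reach, as a shift and turn from the pose commanded when the call began, along the tool's axes at that moment; what a row does not reach only later rows make up. A row lasts 1/10 s, in which the tool goes at most 50 mm and 8.59 degrees, less where a joint would pass 70% of its speed; a pose out of reach is approached as far as the arm can. A call with a gripper value outside its range is refused whole. The fingers move at their own pace and stop on an object; "grip_force" is the grip in N (left out, the last holds). Time passes only in rows, so rows that repeat a pose let the fingers close. It gives the time, the measured TCP pose, the force, the opening and the grip force at its end, in the units of the state.
- telemetry.get_obs(): the state, without advancing time (a new reading comes with each control period).
- camera(name): name is "scene" or "side" or "wrist"; returns (picture, depth): 384x512x3 uint8, red, green, blue; 384x512 float32, m along the optical axis (not along the pixel's ray), 0 where there is no reading.
- calibration(name): a dict with "vertical_fov" (degrees; the focal length in pixels is half the picture's height over the tangent of half this angle, whatever the lens; pixels are square), "cx", "cy" (the principal point, pixels), "k1" (the pictures are not rectified: a ray, as slopes to the right and down, at radius r is drawn at 1 + k1 r^2 times it, then the intrinsics apply), "rvec" (rotation vector, rad) and "tvec" (3), from world to camera coordinates, as OpenCV has them; the wrist camera has in their place "hand_eye" (4x4, takes a point from camera to tool coordinates, whose origin is the TCP and whose axes are the flange's). Camera axes: x right, y down, z forward; pixel columns grow to the right and rows downward; lengths in m; the calibration is good to about 2 mm. A picture is of the moment at which its call begins: read the wrist's pose just before it. calibration takes no time and is no camera call.
- workorder.job_done(): hands the job in; it is judged then, once.
The state is a dict: "time": time; "q": joint angles; "qd": joint speeds; "joint_efforts": joint torques, N m; "ee_pos": TCP position; "tcp_rot": TCP orientation; "wrist_force": force on the tool from outside, world axes, zero at the start; "torque": the same for the moment, N m; "opening": finger opening in m; "grasp_force": force on a finger pad.
Only numpy, scipy, OpenCV 4.12 (cv2) and the standard library are available. Lean on these libraries where they do the work, as an engineer would, in place of code of your own. Each camera call takes 0.05 s, during which the arm holds its last target. There are 200 camera calls.

TASK

Put the stage tops away and lock them up: slide the gang bar of the dock fully open, then settle every stage top that is on the bench into a bay of its own, nose to the front and all three ball feet right down in their seats. Then slide the bar fully shut so that its tabs lie over the noses, and only then press the raised padlock shackle down through the bar's eye until it clicks and stays down. Leave the other things on the bench where they are.

Things in the scene. Friction and masses are not known exactly. Their poses are not given: they have to be found in the camera images.
- dock: Grey dock fixed to the bench: three bays 112 mm apart, a sliding gang bar along its front, a brass padlock at its right (-y) end. Base plate x -100..55, y -165..165, 12 mm thick. Origin: underside of the plate, below the middle bay; x to its rear (away from the robot), y to its left, z up. Nothing on it is higher than 118 mm.
- lockbar (a joint): Gang bar, slides along the dock's y. 0 = fully shut (stop), 0.05 m = fully open (stop), growing to +y, away from the padlock. It starts shut or nearly so, its three 24 mm wide tabs blocking the bays; shut, a tab lies over each nose, 3 mm above a settled plate; open, the tabs are between the bays. Friction 2 N, stays where left. An eye with a 17 mm hole (no wider than 27 mm) at its -y end goes under the shackle's short leg.
- bar_knob (a point): Centre of the top of the bar's upright black knob, a cylinder 18 mm thick and 50 mm tall (54 to 104 mm above the bench), moving with the bar: grip or push the bar by it. The bar lies 84 mm in front (-x) of the bay points, 46 to 54 mm above the bench; its tabs reach back to 48 mm in front of them.
- shackle (a joint): Padlock shackle, slides straight down: 0 = raised, 0.028 m = bottom. A spring pushes up (3 N at 0, 7 N at the bottom); a hidden pawl adds a few N on the way, about 10 N in all, and clicks near 0.025: then it stays down at about 0.024 for good (no key). Let go before that, it springs up. The bar's eye blocks it unless the bar is fully shut.
- shackle_top (a point): Top of the middle of the shackle's arch, 118 mm above the bench when raised, less the joint value when pressed; moves with it; press straight down here. Steel bar 10 mm thick bent into a U 46 mm wide along the dock's y. The brass body below is 62 mm (y) by 28 mm (x), its top 45 mm above the bench.
- stage_a: Identical stage top, 0.35 kg: aluminium plate 104 mm long (x -62..42), 84 wide, with a nose 40 wide over x -62..-28; z 16..24. Three 16 mm ball feet at (x,y) = (-44,0), (24,32), (24,-32). Black fin handle 16 thick (x), 50 long (y), z 24..62. Origin: bottom level of the balls, under the handle's middle. Starts standing, nose to the robot within 50 degrees. None if absent.
- stage_b: Identical stage top, 0.35 kg: aluminium plate 104 mm long (x -62..42), 84 wide, with a nose 40 wide over x -62..-28; z 16..24. Three 16 mm ball feet at (x,y) = (-44,0), (24,32), (24,-32). Black fin handle 16 thick (x), 50 long (y), z 24..62. Origin: bottom level of the balls, under the handle's middle. Starts standing, nose to the robot within 50 degrees. None if absent.
- stage_c: Identical stage top, 0.35 kg: aluminium plate 104 mm long (x -62..42), 84 wide, with a nose 40 wide over x -62..-28; z 16..24. Three 16 mm ball feet at (x,y) = (-44,0), (24,32), (24,-32). Black fin handle 16 thick (x), 50 long (y), z 24..62. Origin: bottom level of the balls, under the handle's middle. Starts standing, nose to the robot within 50 degrees. None if absent.
- bay_left (a point): Left (+y) bay of the dock, axes as the dock's: the point where a settled top's origin lies, with the same directions (nose to -x). From here in mm: pyramid cone for the nose ball at (-44,0), V groove at (24,32), flat disc at (24,-32). Cone and groove have 45 degree walls, rims 28 mm across and 11 mm above this point; they draw in a ball let down within 6 mm. Any top fits any bay.
- bay_mid (a point): Middle bay of the dock, axes as the dock's: the point where a settled top's origin lies, with the same directions (nose to -x). From here in mm: pyramid cone for the nose ball at (-44,0), V groove at (24,32), flat disc at (24,-32). Cone and groove have 45 degree walls, rims 28 mm across and 11 mm above this point; they draw in a ball let down within 6 mm. Any top fits any bay.
- bay_right (a point): Right (-y) bay, next to the padlock, of the dock, axes as the dock's: the point where a settled top's origin lies, with the same directions (nose to -x). From here in mm: pyramid cone for the nose ball at (-44,0), V groove at (24,32), flat disc at (24,-32). Cone and groove have 45 degree walls, rims 28 mm across and 11 mm above this point; they draw in a ball let down within 6 mm. Any top fits any bay.
- tip_box: Closed white pipette tip box, 85 by 120 mm, 67 mm tall, origin under its centre. Leave it where it is.
- timer: White bench timer, 65 by 75 mm, 18 mm thick, lying flat, origin under its centre. Leave it where it is.
- weight: Steel calibration weight with a knob, 48 mm in diameter, 76 mm tall, origin under its centre. Leave it where it is.
Mind the look-alikes: they are no part of the job. Leave any blue look-alike of the stage_c alone. What is shaped like the stage_a but green is not meant.

How it is judged:
By the outcome, as a careful person would: the job done as asked, in the order asked, and still so for the second after the job is handed in, with the robot touching nothing.
Of stage_a, stage_b, stage_c only 2 to 3 are there at a start; the rules pass over those that are not, and their reading is None.
At some moment in a run one of stage_a, stage_b, stage_c may be knocked a few centimetres aside while the robot is not near it.
Once in a run the grip may slacken for a moment while it holds something.
It also fails if it takes over 210 s, if anything falls off the work surface, if the arm or the gripper's body presses on something with over 40 N, if the wrist force passes 120 N, or if a joint passes its speed limit or range.

## Working session

There is one attempt and no reset: what is moved stays moved. The work goes in short steps, Python scripts to look and compute and a tool call to move; the robot and the scene stay as the last step left them, time stands still between calls to the robot, and variables do not carry over. Pictures are saved under pics/ and viewed, at most 14 in all, crops included, and the job is handed in when it is done.

Besides the shell and the picture viewer there is one more tool, called after "Emit:" as name(argument=value, ...) on one line, values as JSON. play_rows: Moves the arm, as the interface text tells. Its arguments: {"type":"object","properties":{"increments":{"type":"array"},"grip_force":{"type":"number"}},"required":["increments"]}

```bash
mkdir -p pics; cat > h.py <<'E'
import numpy as np, cv2
from scipy.spatial.transform import Rotation as R
from workcell import telemetry, camera, calibration, workorder
def K(c):
    f=192/np.tan(np.radians(c["vertical_fov"])/2); return f
def pose():
    o=telemetry.get_obs(); return R.from_euler('xyz',o["tcp_rot"],degrees=True).as_matrix(), np.array(o["ee_pos"])
def c2w(name,c,tp=None):
    if "hand_eye" in c:
        Rt,p=tp; H=np.array(c["hand_eye"]); return Rt@H[:3,:3], Rt@H[:3,3]+p
    Rc=R.from_rotvec(np.ravel(c["rvec"])).as_matrix(); return Rc.T, -Rc.T@np.ravel(c["tvec"])
def shot(name,fn=None):
    tp=pose(); im,d=camera(name); c=calibration(name)
    if fn: cv2.imwrite(fn,im[:,:,::-1])
    return im,d,c,c2w(name,c,tp)
def slopes(uv,c):
    uv=np.atleast_2d(np.asarray(uv,float)); s=(uv-[c["cx"],c["cy"]])/K(c); u=s.copy()
    for _ in range(20): u=s/(1+c["k1"]*(u**2).sum(1,keepdims=True))
    return u
def plane(uv,c,T,z):
    s=slopes(uv,c); d=np.c_[s,np.ones(len(s))]@T[0].T; return T[1]+d*((z-T[1][2])/d[:,2:])
def cloud(d,c,T):
    v,u=np.mgrid[:384,:512]; s=slopes(np.c_[u.ravel(),v.ravel()],c)
    P=np.c_[s,np.ones(len(s))]*d.reshape(-1,1)@T[0].T+T[1]; P[d.ravel()==0]=np.nan
    return P.reshape(384,512,3)
E
python3 - <<'E'
from h import *
o=telemetry.get_obs(); print(o)
for n in("scene","side","wrist"):
    im,d,c,T=shot(n,f"pics/{n}0.png"); np.savez(f"{n}0.npz",im=im,d=d,R=T[0],t=T[1]); print(n,c,T[1])
E
```

```text
{'time': 0.0, 'q': array([-5.96170174e-04,  5.01306781e+00,  1.00332367e+01,  9.51001362e+01,
        1.06341068e-03,  9.00002172e+01]), 'qd': array([ 0.01072792,  0.05431737, -0.03017245, -0.05439576, -0.09264315,
        0.02063573]), 'joint_efforts': array([ 7.68234549e-04, -5.20392072e+01,  4.64802504e+01,  1.63646933e-02,
        2.23589603e-05, -6.77332673e-05]), 'ee_pos': array([ 5.49787804e-01, -7.83650223e-07,  2.49553276e-01]), 'tcp_rot': array([-1.79920033e+02, -1.06310654e-03,  8.99991852e+01]), 'wrist_force': array([ 0.1459458 ,  0.68285845, -0.12684816]), 'torque': array([0.0116518 , 0.0389648 , 0.03651699]), 'grasp_force': 0.0, 'opening': 0.08538149568019762}
scene {'vertical_fov': 51.82921452292563, 'cx': 251.83908905969008, 'cy': 186.84875565541182, 'k1': 0.022134432243057615, 'rvec': array([ 1.56285983,  2.13752159, -0.74230755]), 'tvec': array([ 0.14333673, -0.3149076 ,  1.51239598])} [1.17374797 0.22100817 0.99021457]
side {'vertical_fov': 51.829018130410375, 'cx': 262.1831868122812, 'cy': 195.37722372774138, 'k1': -0.08856466551296657, 'rvec': array([ 2.15112729, -0.24983635,  0.11495511]), 'tvec': array([-0.50599664,  0.15129798,  1.17681691])} [ 0.30490638 -0.98413446  0.77610128]
wrist {'vertical_fov': 62.71935616069811, 'cx': 252.04921193342153, 'cy': 189.42393994610032, 'k1': -0.04063705211777225, 'hand_eye': array([[ 1.37430232e-04, -9.49965131e-01, -3.12355937e-01,
         7.90108153e-02],
       [ 9.99999972e-01,  1.90114983e-04, -1.38215323e-04,
         6.63221856e-04],
       [ 1.90683281e-04, -3.12355910e-01,  9.49965131e-01,
        -1.24643874e-01],
       [ 0.00000000e+00,  0.00000000e+00,  0.00000000e+00,
         1.00000000e+00]])} [0.55062481 0.07902008 0.3742957 ]
```

```bash
python3 - <<'E'
import cv2,numpy as np
a=cv2.imread("pics/scene0.png");cv2.imwrite("pics/s0b.png",cv2.resize(a,(800,600),interpolation=cv2.INTER_CUBIC))
a=cv2.imread("pics/side0.png");cv2.imwrite("pics/d0b.png",cv2.resize(a,(800,600),interpolation=cv2.INTER_CUBIC))
E
```

```text
(no output)
```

View pics/s0b.png

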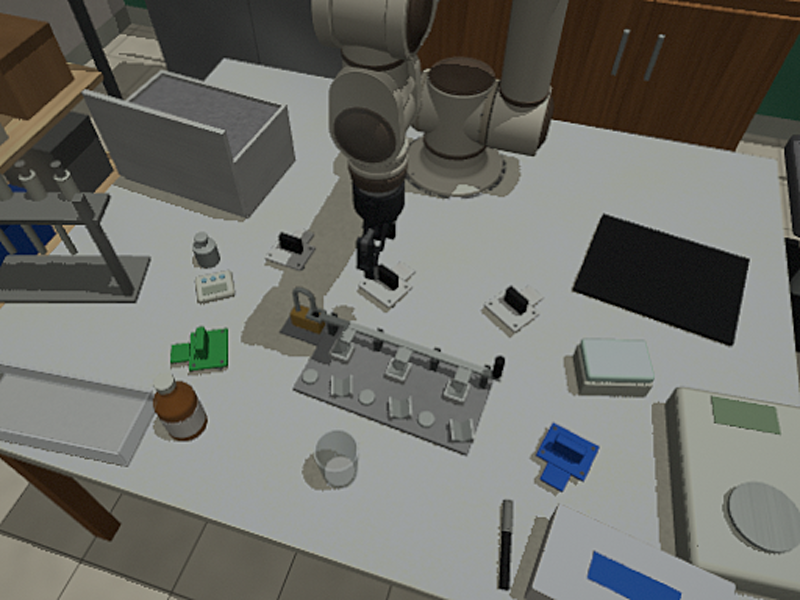

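View pics/d0b.png

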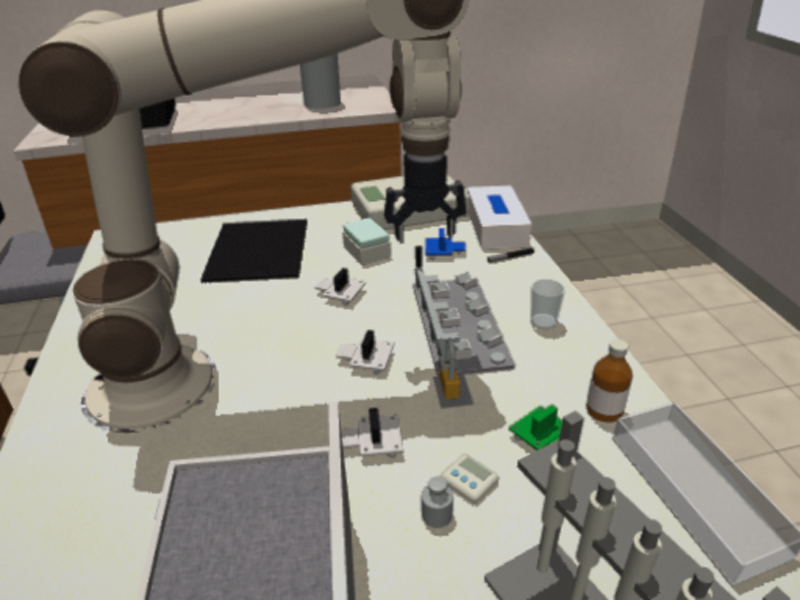

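```bash
cat > m.py <<'E'
from h import *
def load(n):
    z=np.load(f"{n}0.npz"); return z["im"],z["d"],calibration(n),(z["R"],z["t"])
if __name__=="__main__":
  for n in("scene","side"):
    im,d,c,T=load(n); P=cloud(d,c,T); X,Y,Z=P[...,0],P[...,1],P[...,2]; mx=im.max(2).astype(int); sat=mx-im.min(2)
    roi=(X>.25)&(X<.75)&(abs(Y)<.4)
    def cc(m,lab,amin=15):
        k,l,s,ce=cv2.connectedComponentsWithStats(m.astype(np.uint8),connectivity=8)
        for i in range(1,k):
            if s[i,4]<amin: continue
            q=P[l==i]; q=q[np.isfinite(q[:,0])]; r=cv2.minAreaRect((q[:,:2]*1000).astype(np.float32))
            print(n,lab,"px",ce[i].round(),s[i,4],"med",np.median(q,0).round(3),"min",q.min(0).round(3),"max",q.max(0).round(3),"rect",np.round(r[0]),np.round(r[1]),round(r[2]))
    cc(roi&(mx<60)&(Z>.052)&(Z<.07),"fin")
    cc(roi&(mx<60)&(Z>.095)&(Z<.11),"knob",3)
    cc(roi&(Z>.012)&(Z<.03)&(mx>110)&(sat<40),"plate",40)
    cc(roi&(Z>.112)&(Z<.125),"shk",3)
    cc(roi&(Z>.007)&(Z<.018)&(mx<150)&(sat<40),"dockplate",60)
    cc(roi&(Z>.048)&(Z<.06)&(mx>60)&(sat<40),"bar",15)
    cc(roi&(sat>60)&(Z>.02)&(Z<.06),"brass/col",10)
E
python3 m.py
```

```text
scene fin px [185. 153.] 68 med [ 0.405 -0.245  0.061] min [ 0.396 -0.269  0.052] max [ 0.411 -0.224  0.067] rect [ 404. -246.] [46. 14.] 89
scene fin px [248. 175.] 74 med [ 0.432 -0.026  0.062] min [ 0.416 -0.048  0.052] max [ 0.443 -0.006  0.067] rect [430. -27.] [45. 14.] 66
scene fin px [330. 190.] 84 med [0.411 0.226 0.062] min [0.395 0.204 0.053] max [0.427 0.248 0.068] rect [410. 225.] [47. 14.] 55
scene fin px [317. 240.] 19 med [0.595 0.223 0.061] min [0.588 0.216 0.052] max [0.598 0.231 0.069] rect [595. 225.] [ 8. 16.] 20
scene fin px [365. 288.] 21 med [0.691 0.368 0.056] min [0.685 0.348 0.053] max [0.696 0.384 0.06 ] rect [691. 366.] [38.  3.] 74
scene knob px [188. 188.] 5 med [ 0.561 -0.163  0.101] min [ 0.56  -0.164  0.097] max [ 0.562 -0.161  0.105] rect [ 561. -162.] [1. 4.] 16
scene knob px [199. 191.] 5 med [ 0.562 -0.129  0.099] min [ 0.561 -0.132  0.097] max [ 0.565 -0.127  0.101] rect [ 562. -129.] [3. 5.] 61
scene knob px [319. 231.] 35 med [0.592 0.223 0.105] min [0.583 0.216 0.095] max [0.598 0.231 0.108] rect [591. 224.] [13. 14.] 13
scene plate px [178. 
[... 5641 characters left out ...]
] 85
side bar px [238. 155.] 62 med [0.503 0.361 0.054] min [0.464 0.346 0.048] max [0.552 0.397 0.06 ] rect [502. 364.] [44. 91.] 75
side bar px [279. 201.] 431 med [0.579 0.029 0.053] min [ 0.547 -0.146  0.048] max [0.622 0.223 0.059] rect [588.  36.] [370.  50.] 85
side brass/col px [283. 157.] 200 med [0.68  0.344 0.023] min [0.636 0.314 0.02 ] max [0.746 0.397 0.06 ] rect [691. 353.] [ 81. 101.] 74
side brass/col px [288. 245.] 108 med [ 0.553 -0.179  0.04 ] min [ 0.544 -0.185  0.02 ] max [ 0.569 -0.14   0.047] rect [ 557. -163.] [44. 24.] 85
side brass/col px [344. 275.] 415 med [ 0.663 -0.314  0.024] min [ 0.626 -0.348  0.02 ] max [ 0.718 -0.256  0.06 ] rect [ 676. -305.] [81. 73.] 28
```

The job's stage tops (800x600 scene view) are the silver ones at (290,245), (385,283) and (513,305). The green look-alike at (205,350) and the blue one at (567,455) must be left. The dock is at (400,385), with its knob at (498,367) and the shackle at (303,297). Next is the wrist view, as the close check.

```bash
python3 - <<'E'
from m import *
im,d,c,T=load("wrist"); P=cloud(d,c,T); X,Y,Z=P[...,0],P[...,1],P[...,2]
mx=im.max(2)
for lab,m in (("bar",(Z>.046)&(Z<.058)&(X>.5)),("rim30",(Z>.024)&(Z<.034)&(X>.5)),("fin",(mx<60)&(Z>.052)&(Z<.07)),("knob",(mx<60)&(Z>.095)&(Z<.11)),("shk",(Z>.11)&(Z<.125))):
    k,l,s,ce=cv2.connectedComponentsWithStats(m.astype(np.uint8),connectivity=8)
    for i in range(1,k):
        if s[i,4]<60: continue
        q=P[l==i]; r=cv2.minAreaRect((q[:,:2]*1000).astype(np.float32)); print(lab,ce[i].round(),s[i,4],np.median(q,0).round(3),np.round(r[0],1),np.round(r[1]),round(r[2]))
E
```

```text
bar [280. 145.] 5806 [0.577 0.033 0.055] [582.7 -10.9] [336.  48.] 85
bar [482. 147.] 383 [0.789 0.022 0.052] [797.7  17.8] [63. 26.] 77
bar [507. 177.] 67 [ 0.83  -0.013  0.05 ] [829.9 -12.2] [15.  3.] 28
rim30 [329.  11.] 632 [0.628 0.151 0.03 ] [624.9 152.9] [19. 37.] 84
rim30 [377.  77.] 394 [0.681 0.089 0.029] [682.   88.5] [38. 13.] 21
rim30 [384. 101.] 416 [0.691 0.065 0.029] [691.2  65.6] [38. 13.] 21
rim30 [318. 115.] 730 [0.624 0.048 0.03 ] [616.  51.] [37. 37.] 85
rim30 [468. 143.] 247 [0.791 0.022 0.029] [797.1  16.6] [58. 23.] 80
rim30 [507. 157.] 130 [0.843 0.004 0.029] [842.7   4.8] [29.  5.] 74
rim30 [359. 178.] 301 [ 0.672 -0.021  0.03 ] [673.  -22.4] [38. 13.] 21
rim30 [364. 199.] 369 [ 0.681 -0.046  0.029] [682.1 -46.2] [38. 13.] 20
rim30 [305. 208.] 579 [ 0.614 -0.053  0.03 ] [607.1 -61. ] [38. 36.] 86
rim30 [331. 352.] 467 [ 0.664 -0.28   0.025] [ 661.4 -269.9] [60. 42.] 64
rim30 [424. 381.] 82 [ 0.808 -0.337  0.028] [ 806.6 -337.2] [23.  7.] 20
fin [139. 193.] 699 [ 0.431 -0.028  0.063] [429.4 -29.4] [48. 15.] 65
knob [262. 297.] 69 [ 0.561 -0.128  0.101] [ 561.1 -128.2] [5. 7.] 90
shk [261. 320.] 226 [ 0.559 -0.143  0.116] [ 560.  -146.3] [31.  9.] 85
```

View pics/wrist0.png

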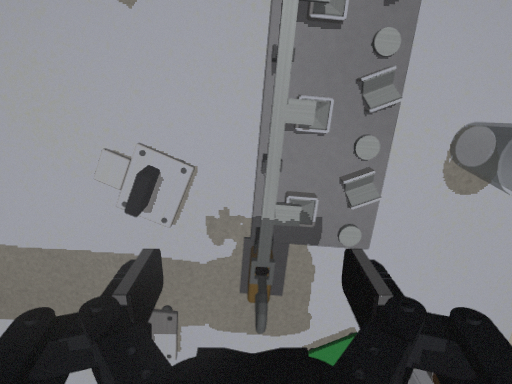

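The wrist view confirms the centre stage (150,190) is silver, as wanted. It also shows the cones at (316,115) and (304,210), the grooves at (380,90) and (362,190), and the shackle at (262,310). Bays: mid (660,47), left (669,159), right (651,-65), yaw -4.6°, z 19 mm. The rim spacing is 112 mm and the rims are 30 mm high, as given.

Emit:
play_rows(increments=[[[45,8,0],[0,0,2],0],[[90,16,0],[0,0,4.6],0],[[135,24,0],[0,0,4.6],0],[[180,32,20],[0,0,4.6],0],[[222,41,50],[0,0,4.6],0],[[222,41,70],[0,0,4.6],0],[[222,41,70],[0,0,4.6],0],[[222,41,70],[0,0,4.6],0]], grip_force=30)

```text
time: 0.95
ee_pos: [0.5907, 0.2216, 0.1805]
tcp_rot: [-180.0, 0.0, 85.4]
wrist_force: [-0.0, 1.3, 0.2]
opening: 0.0853
grasp_force: 0.0
```

```bash
python3 - <<'E'
from h import *
im,d,c,T=shot("wrist","pics/w1.png"); P=cloud(d,c,T); Z=P[...,2]
m=(im.max(2)<60)&(Z>.09)&(Z<.112)
k,l,s,ce=cv2.connectedComponentsWithStats(m.astype(np.uint8))
for i in range(1,k):
    if s[i,4]>30: q=P[l==i]; print(ce[i].round(),s[i,4],np.median(q,0).round(4),q.min(0).round(3),q.max(0).round(3))
print(pose())
E
```

```text
[251. 203.] 608 [0.5907 0.2252 0.1049] [0.582 0.214 0.09 ] [0.599 0.232 0.107]
(array([[ 8.09007746e-02,  9.96721672e-01,  9.86156068e-04],
       [ 9.96722103e-01, -8.09010647e-02,  2.57838072e-04],
       [ 3.36773870e-04,  9.62064251e-04, -9.99999481e-01]]), array([0.59119227, 0.22141962, 0.18162544]))
```

Emit:
play_rows(increments=[[[2,0,40],[0,0,0],0],[[2,0,75],[0,0,0],0],[[2,0,94],[0,0,0],0],[[2,0,94],[0,0,0],1],[[2,0,94],[0,0,0],1],[[2,0,94],[0,0,0],1],[[2,0,94],[0,0,0],1],[[2,0,94],[0,0,0],1],[[2,0,94],[0,0,0],1],[[2,0,94],[0,0,0],1],[[2,0,94],[0,0,0],1]])

```text
time: 2.1
ee_pos: [0.59, 0.2244, 0.0881]
tcp_rot: [-179.9, -0.0, 85.4]
wrist_force: [-10.2, 0.1, 9.9]
opening: 0.0171
grasp_force: 30.6
```

Emit:
play_rows(increments=[[[5,0,0],[0,0,0],1],[[10,0,0],[0,0,0],1],[[15,0,0],[0,0,0],1],[[20,0,0],[0,0,0],1],[[25,0,0],[0,0,0],1],[[30,0,0],[0,0,0],1],[[35,0,0],[0,0,0],1],[[40,0,0],[0,0,0],1],[[44,0,0],[0,0,0],1],[[47,0,0],[0,0,0],1],[[48,0,0],[0,0,0],1],[[48,0,0],[0,0,0],1]])

```text
time: 3.3
ee_pos: [0.5939, 0.2714, 0.0881]
tcp_rot: [-179.9, 0.1, 85.4]
wrist_force: [-11.4, -5.1, 11.1]
opening: 0.0169
grasp_force: 30.8
```

Emit:
play_rows(increments=[[[1,0,0],[0,0,0],1],[[2,0,0],[0,0,0],1],[[3,0,0],[0,0,0],1],[[4,0,0],[0,0,0],1],[[4,0,0],[0,0,0],1]])

```text
time: 3.8
ee_pos: [0.5939, 0.2717, 0.088]
tcp_rot: [-179.9, 0.4, 85.3]
wrist_force: [-14.1, -23.4, 15.4]
opening: 0.0169
grasp_force: 31.2
```

Emit:
play_rows(increments=[[[-4,0,0],[0,0,0],1],[[-4,0,0],[0,0,0],0],[[-4,0,0],[0,0,0],0],[[-4,0,0],[0,0,0],0],[[-4,0,0],[0,0,0],0],[[-4,0,-40],[0,0,0],0],[[-4,0,-80],[0,0,0],0],[[-8,-20,-115],[0,0,0],0],[[-20,-60,-115],[0,0,8],0],[[-35,-105,-115],[0,0,16],0],[[-50,-150,-115],[0,0,24],0],[[-60,-180,-115],[0,0,30],0],[[-60,-180,-115],[0,0,30],0],[[-60,-180,-115],[0,0,30],0],[[-60,-180,-115],[0,0,30],0]])

```text
time: 5.3
ee_pos: [0.4118, 0.2308, 0.2013]
tcp_rot: [180.0, -0.0, 55.5]
wrist_force: [0.5, 0.2, 0.5]
opening: 0.0855
grasp_force: 0.0
```

```bash
cat > look.py <<'E'
from h import *
import sys
# top plate (z~.024) and fin (z~.062) of the stage under the tool; gives shift in tool axes
im,d,c,T=shot("wrist",sys.argv[1]); P=cloud(d,c,T); Z=P[...,2]; Rt,p=pose()
for lab,m in (("fin",(im.max(2)<70)&(Z>.055)&(Z<.069)),("plate",(Z>.019)&(Z<.029))):
    k,l,s,ce=cv2.connectedComponentsWithStats(m.astype(np.uint8))
    for i in range(1,k):
        if s[i,4]<200: continue
        q=P[l==i]; r=cv2.minAreaRect((q[:,:2]*1000).astype(np.float32)); b=cv2.boxPoints(r)
        e=[b[1]-b[0],b[2]-b[1]]; e=max(e,key=np.linalg.norm); a=np.degrees(np.arctan2(e[1],e[0]))%180
        yaw=a-90 if lab=="fin" else (a+90)%180-90
        D=Rt.T@np.array([r[0][0]/1000-p[0],r[0][1]/1000-p[1],0])*1000
        print(lab,ce[i].round(),s[i,4],"c",np.round(r[0],1),"sz",np.round(r[1]),"z",np.median(q[:,2]).round(4),"yaw",round(yaw,1),"toolshift",D.round(1))
o=telemetry.get_obs(); print(o["ee_pos"],o["tcp_rot"],o["time"])
E
python3 look.py pics/w2.png
```

```text
fin [252. 187.] 933 c [408.9 225. ] sz [49. 15.] z 0.0626 yaw -34.1 toolshift [-6.3  0.8  0. ]
plate [481. 105.] 615 c [626.3 162.1] sz [26. 25.] z 0.0255 yaw 84.3 toolshift [ 65.2 215.5  -0. ]
plate [249. 173.] 5903 c [400.7 229.8] sz [ 84. 104.] z 0.0249 yaw -33.1 toolshift [-7.  -8.7  0. ]
plate [506. 205.] 211 c [612.8  50.3] sz [25. 18.] z 0.0242 yaw 81.5 toolshift [-34.5 267.8  -0. ]
plate [343. 337.] 547 c [386.5  -9.7] sz [40. 32.] z 0.0247 yaw 62.9 toolshift [-212.4  115.5    0. ]
[0.41187538 0.2306876  0.20108638] [-1.79998317e+02  8.37414552e-03  5.54346301e+01] 5.35
```

Emit:
play_rows(increments=[[[-6,1,45],[0,0,-1],0],[[-6,1,90],[0,0,-1],0],[[-6,1,130],[0,0,-1],0],[[-6,1,150],[0,0,-1],0],[[-6,1,150],[0,0,-1],0],[[-6,1,150],[0,0,-1],1],[[-6,1,150],[0,0,-1],1],[[-6,1,150],[0,0,-1],1],[[-6,1,150],[0,0,-1],1],[[-6,1,150],[0,0,-1],1],[[-6,1,150],[0,0,-1],1],[[-6,1,150],[0,0,-1],1],[[-6,1,150],[0,0,-1],1]], grip_force=60)

```text
time: 6.65
ee_pos: [0.4091, 0.2251, 0.0521]
tcp_rot: [179.9, -0.1, 56.4]
wrist_force: [0.6, 0.1, 5.9]
opening: 0.015
grasp_force: 59.1
```

Emit:
play_rows(increments=[[[0,0,-25],[0,0,0],1],[[0,0,-55],[0,0,-4],1],[[2,5,-75],[0,0,-10],1],[[10,25,-75],[0,0,-17],1],[[20,55,-75],[0,0,-24],1],[[30,85,-75],[0,0,-29],1],[[41,117,-75],[0,0,-29],1],[[52,149,-75],[0,0,-29],1],[[63,181,-75],[0,0,-29],1],[[74,213,-75],[0,0,-29],1],[[84,240,-75],[0,0,-29],1],[[89,253,-75],[0,0,-29],1],[[89,253,-70],[0,0,-29],1],[[89,253,-60],[0,0,-29],1],[[89,253,-50],[0,0,-29],1],[[89,253,-40],[0,0,-29],1],[[89,253,-40],[0,0,-29],1]])

```text
time: 8.35
ee_pos: [0.667, 0.1592, 0.089]
tcp_rot: [-179.8, 0.1, 85.4]
wrist_force: [-1.5, -0.7, -5.9]
opening: 0.015
grasp_force: 64.1
```

```bash
cat > held.py <<'E'
from h import *
import sys
im,d,c,T=shot("wrist",sys.argv[1]); P=cloud(d,c,T); Z=P[...,2]; Rt,p=pose()
zp=p[2]-.052+.024
m=(abs(Z-zp)<.006)&(np.hypot(P[...,0]-p[0],P[...,1]-p[1])<.09)
k,l,s,ce=cv2.connectedComponentsWithStats(m.astype(np.uint8)); 
for i in range(1,k):
    if s[i,4]<200: continue
    q=P[l==i]; r=cv2.minAreaRect((q[:,:2]*1000).astype(np.float32)); print(ce[i].round(),s[i,4],np.round(r[0],1),np.round(r[1]),round(r[2],1),np.median(q[:,2]).round(4))
o=telemetry.get_obs(); print(p.round(4),o["tcp_rot"].round(1),o["time"],o["opening"])
E
python3 held.py pics/h1.png
```

```text
[241. 216.] 14399 [657.9 164.1] [ 74. 104.] 85.4 0.0616
[0.6675 0.1592 0.0902] [-179.9    0.    85.4] 8.4 0.015184646711804117
```

View pics/h1.png

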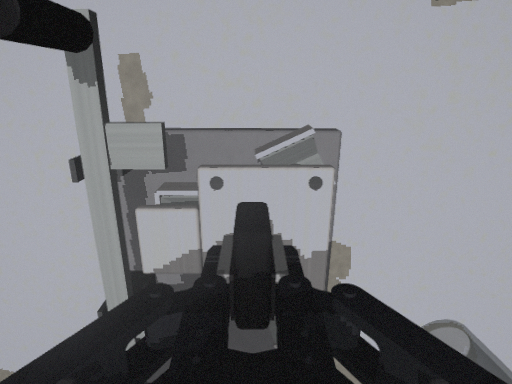

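Emit:
play_rows(increments=[[[0,1,5],[0,0,0],1],[[0,1,10],[0,0,0],1],[[0,1,14],[0,0,0],1],[[0,1,17],[0,0,0],1],[[0,1,18],[0,0,0],1],[[0,1,18],[0,0,0],1]])

```text
time: 9.0
ee_pos: [0.6694, 0.159, 0.0732]
tcp_rot: [-180.0, 0.0, 85.4]
wrist_force: [-0.8, 0.2, -3.3]
opening: 0.0149
grasp_force: 64.3
```

Emit:
play_rows(increments=[[[0,0,1],[0,0,0],1],[[0,0,2],[0,0,0],1],[[0,0,3],[0,0,0],1],[[0,0,3],[0,0,0],1],[[0,0,3],[0,0,0],0.5],[[0,0,3],[0,0,0],0],[[0,0,3],[0,0,0],0],[[0,0,3],[0,0,0],0],[[0,0,3],[0,0,0],0],[[0,0,-30],[0,0,0],0],[[0,0,-75],[0,0,0],0],[[0,0,-110],[0,0,0],0],[[0,0,-110],[0,0,0],0],[[0,0,-110],[0,0,0],0]])

```text
time: 10.4
ee_pos: [0.6699, 0.1591, 0.184]
tcp_rot: [179.9, -0.0, 85.4]
wrist_force: [-0.2, 0.7, -0.9]
opening: 0.0855
grasp_force: 0.0
```

```bash
cat > seat.py <<'E'
from h import *
import sys
im,d,c,T=shot("wrist",sys.argv[1]); P=cloud(d,c,T); Rt,p=pose()
B=dict(left=(669,159),mid=(660,47),right=(651,-65)); a=np.radians(-4.6); Rd=np.array([[np.cos(a),-np.sin(a)],[np.sin(a),np.cos(a)]])
for n,b in B.items():
    q=(P[...,:2]*1000-b)@Rd; m=(np.abs(P[...,2]-.043)<.012)&(abs(q[...,0]+10)<65)&(abs(q[...,1])<52)&(im.max(2)>90)&((abs(q[...,0])>30)|(abs(q[...,1])>30))
    if m.sum()<800: continue
    L=np.c_[q[m],P[...,2][m]*1000]; 
    A=np.c_[L[:,:2],np.ones(len(L))]; w=np.ones(len(L),bool)
    for _ in range(4):
        f=np.linalg.lstsq(A[w],L[w,2],rcond=None)[0]; w=abs(A@f-L[:,2])<2
    print(n,m.sum(),"z0",f[2].round(1),"tilt x,y deg",np.degrees(f[:2]).round(2),"ext",np.percentile(L[w],[.5,99.5],axis=0).round(0).tolist())
print(p.round(4),telemetry.get_obs()["tcp_rot"].round(1))
E
python3 seat.py pics/st1.png
```

```text
left 4848 z0 44.4 tilt x,y deg [-0.51 -0.17] ext [[-60.0, -41.0, 42.0], [43.0, 42.0, 46.0]]
[0.6694 0.159  0.1826] [-180.     0.    85.4]
```

Emit:
play_rows(increments=[[[-30,-32,-10],[0,0,4],0],[[-60,-65,-15],[0,0,8],0],[[-90,-97,-15],[0,0,12],0],[[-120,-130,-15],[0,0,16],0],[[-150,-162,-15],[0,0,20],0],[[-180,-195,-15],[0,0,20],0],[[-200,-215,-15],[0,0,20],0],[[-207,-223,-15],[0,0,20],0],[[-207,-223,-15],[0,0,20],0],[[-207,-223,-15],[0,0,20],0],[[-207,-223,-15],[0,0,20],0]])

```text
time: 11.55
ee_pos: [0.4313, -0.0288, 0.1977]
tcp_rot: [-180.0, 0.0, 65.4]
wrist_force: [0.3, 0.5, -0.5]
opening: 0.0854
grasp_force: 0.0
```

```bash
python3 look.py pics/w3.png
```

```text
fin [249. 183.] 977 c [428.3 -29.9] sz [49. 15.] z 0.0627 yaw -24.3 toolshift [-2.2 -2.3  0. ]
plate [413.   8.] 454 c [616.4  45.7] sz [17. 28.] z 0.0254 yaw -9.3 toolshift [ 1.447e+02  1.374e+02 -1.000e-01]
plate [489.  15.] 789 c [681.   12.3] sz [26. 29.] z 0.0204 yaw -21.7 toolshift [ 1.412e+02  2.101e+02 -2.000e-01]
plate [490.  60.] 468 c [672.8 -24.7] sz [38. 18.] z 0.0241 yaw 18.8 toolshift [ 1.042e+02  2.180e+02 -2.000e-01]
plate [498.  79.] 534 c [676.2 -40.8] sz [37. 16.] z 0.0235 yaw 39.0 toolshift [ 9.080e+01  2.278e+02 -2.000e-01]
plate [437. 127.] 633 c [607.8 -61. ] sz [26. 25.] z 0.0257 yaw 83.4 toolshift [ 44.1 174.   -0.2]
plate [501. 135.] 507 c [668.7 -97.2] sz [27. 23.] z 0.0203 yaw 79.7 toolshift [ 3.650e+01  2.444e+02 -2.000e-01]
plate [246. 170.] 6134 c [419.5 -26.2] sz [ 84. 104.] z 0.0249 yaw -24.7 toolshift [ -2.5 -11.8   0. ]
plate [400. 214.] 258 c [ 549.2 -142.1] sz [63. 24.] z 0.0243 yaw 60.5 toolshift [-5.400e+01  1.543e+02 -1.000e-01]
plate [504. 298.] 389 c [ 634.3 -294. ] sz [47. 23.] z 0.0246 yaw 77.0 toolshift [-1.569e+02  2.949e+02 -2.000e-01]
plate [307. 333.] 2605 c [ 392.9 -248.4] sz [ 83. 104.] z 0.0249 yaw -6.0 toolshift [-215.6   56.3   -0. ]
plate [423. 377.] 249 c [ 519.8 -375.8] sz [22. 45.] z 0.0203 yaw -43.9 toolshift [-2.789e+02  2.246e+02 -1.000e-01]
[ 0.43128409 -0.02885152  0.19776649] [-1.79951706e+02  1.14048143e-02  6.54574024e+01] 11.6
```

Yaw is already right. The shift is (-2,-2) and the descent 146 mm.

Emit:
play_rows(increments=[[[-2,-2,45],[0,0,0],0],[[-2,-2,90],[0,0,0],0],[[-2,-2,130],[0,0,0],0],[[-2,-2,146],[0,0,0],0],[[-2,-2,146],[0,0,0],0],[[-2,-2,146],[0,0,0],1],[[-2,-2,146],[0,0,0],1],[[-2,-2,146],[0,0,0],1],[[-2,-2,146],[0,0,0],1],[[-2,-2,146],[0,0,0],1],[[-2,-2,146],[0,0,0],1],[[-2,-2,146],[0,0,0],1],[[-2,-2,146],[0,0,0],1]])

```text
time: 12.9
ee_pos: [0.4284, -0.0305, 0.0529]
tcp_rot: [179.9, -0.0, 65.4]
wrist_force: [-1.3, 1.0, 6.6]
opening: 0.015
grasp_force: 59.5
```

Emit:
play_rows(increments=[[[0,0,-25],[0,0,0],1],[[0,0,-55],[0,0,-4],1],[[10,10,-75],[0,0,-8],1],[[30,30,-75],[0,0,-12],1],[[50,52,-75],[0,0,-16],1],[[70,74,-75],[0,0,-20],1],[[90,96,-75],[0,0,-20],1],[[110,118,-75],[0,0,-20],1],[[130,140,-75],[0,0,-20],1],[[150,161,-75],[0,0,-20],1],[[163,175,-75],[0,0,-20],1],[[167,179,-75],[0,0,-20],1],[[167,179,-65],[0,0,-20],1],[[167,179,-52],[0,0,-20],1],[[167,179,-40],[0,0,-20],1],[[167,179,-40],[0,0,-20],1],[[167,179,-40],[0,0,-20],1]])

```text
time: 14.6
ee_pos: [0.6596, 0.0467, 0.092]
tcp_rot: [-180.0, 0.0, 85.4]
wrist_force: [0.0, -0.3, -3.5]
opening: 0.0148
grasp_force: 59.7
```

```bash
python3 held.py pics/h2.png
```

```text
[242. 215.] 14478 [650.5  52.2] [ 74. 104.] 85.6 0.0637
[0.66   0.0467 0.0927] [180.   -0.   85.4] 14.65 0.015007331627325867
```

Emit:
play_rows(increments=[[[0,0,5],[0,0,0],1],[[0,0,10],[0,0,0],1],[[0,0,15],[0,0,0],1],[[0,0,18],[0,0,0],1],[[0,0,20],[0,0,0],1],[[0,0,21],[0,0,0],1],[[0,0,21],[0,0,0],1],[[0,0,21],[0,0,0],0.5],[[0,0,21],[0,0,0],0],[[0,0,21],[0,0,0],0],[[0,0,21],[0,0,0],0],[[0,0,21],[0,0,0],0],[[0,0,-15],[0,0,0],0],[[0,0,-55],[0,0,0],0],[[0,0,-92],[0,0,0],0],[[0,0,-92],[0,0,0],0],[[0,0,-92],[0,0,0],0]])

```text
time: 16.35
ee_pos: [0.6607, 0.0469, 0.1851]
tcp_rot: [179.9, -0.0, 85.4]
wrist_force: [-0.3, -0.0, -0.5]
opening: 0.0848
grasp_force: 0.0
```

```bash
python3 seat.py pics/st2.png
```

```text
left 4829 z0 44.3 tilt x,y deg [-0.49 -0.01] ext [[-60.0, -42.0, 42.0], [43.0, 29.0, 46.0]]
mid 4869 z0 44.4 tilt x,y deg [-0.27  0.07] ext [[-60.0, -41.0, 43.0], [42.0, 41.0, 46.0]]
[0.6602 0.0469 0.1836] [-180.     0.    85.4]
```

Emit:
play_rows(increments=[[[-30,-22,-10],[0,0,1],0],[[-65,-48,-15],[0,0,1],0],[[-100,-74,-15],[0,0,1],0],[[-135,-100,-15],[0,0,1],0],[[-170,-126,-15],[0,0,1],0],[[-205,-152,-15],[0,0,1],0],[[-240,-178,-15],[0,0,1],0],[[-275,-204,-15],[0,0,1],0],[[-305,-225,-15],[0,0,1],0],[[-316,-232,-15],[0,0,1],0],[[-316,-232,-15],[0,0,1],0],[[-316,-232,-15],[0,0,1],0],[[-316,-232,-15],[0,0,1],0]])

```text
time: 17.7
ee_pos: [0.4042, -0.2486, 0.1987]
tcp_rot: [-180.0, -0.0, 84.5]
wrist_force: [-0.2, 0.8, 0.2]
opening: 0.0853
grasp_force: 0.0
```

```bash
python3 look.py pics/w4.png | grep -E "fin|104|83|84|^\["
```

```text
fin [249. 182.] 952 c [ 402.5 -250.3] sz [49. 15.] z 0.0627 yaw -6.0 toolshift [-1.9 -1.6  0. ]
fin [177. 325.] 566 c [ 318.  -397.3] sz [31. 66.] z 0.0621 yaw 51.5 toolshift [-156.3  -71.6   -0. ]
plate [246. 169.] 6130 c [ 392.5 -249.5] sz [ 84. 104.] z 0.0249 yaw -5.9 toolshift [ -2.  -11.6   0. ]
[ 0.40427661 -0.24861811  0.19885377] [-1.79966592e+02 -2.77627579e-02  8.44858307e+01] 17.75
```

Emit:
play_rows(increments=[[[-2,-2,45],[0,0,0.4],0],[[-2,-2,90],[0,0,0.4],0],[[-2,-2,130],[0,0,0.4],0],[[-2,-2,147],[0,0,0.4],0],[[-2,-2,147],[0,0,0.4],0],[[-2,-2,147],[0,0,0.4],1],[[-2,-2,147],[0,0,0.4],1],[[-2,-2,147],[0,0,0.4],1],[[-2,-2,147],[0,0,0.4],1],[[-2,-2,147],[0,0,0.4],1],[[-2,-2,147],[0,0,0.4],1],[[-2,-2,147],[0,0,0.4],1],[[-2,-2,147],[0,0,0.4],1]])

```text
time: 19.05
ee_pos: [0.4019, -0.2516, 0.053]
tcp_rot: [179.9, 0.0, 84.0]
wrist_force: [1.5, -0.3, 5.9]
opening: 0.0153
grasp_force: 59.2
```

Emit:
play_rows(increments=[[[0,0,-25],[0,0,0],1],[[0,0,-55],[0,0,-1.4],1],[[20,2,-75],[0,0,-1.4],1],[[50,6,-75],[0,0,-1.4],1],[[85,12,-75],[0,0,-1.4],1],[[120,16,-75],[0,0,-1.4],1],[[155,20,-75],[0,0,-1.4],1],[[183,25,-75],[0,0,-1.4],1],[[196,35,-75],[0,0,-1.4],1],[[198,60,-75],[0,0,-1.4],1],[[200,90,-75],[0,0,-1.4],1],[[203,125,-75],[0,0,-1.4],1],[[206,160,-75],[0,0,-1.4],1],[[209,195,-75],[0,0,-1.4],1],[[211,220,-75],[0,0,-1.4],1],[[212,229,-75],[0,0,-1.4],1],[[212,229,-65],[0,0,-1.4],1],[[212,229,-52],[0,0,-1.4],1],[[212,229,-40],[0,0,-1.4],1],[[212,229,-40],[0,0,-1.4],1]])

```text
time: 21.05
ee_pos: [0.6493, -0.0644, 0.0896]
tcp_rot: [-179.8, -0.0, 85.4]
wrist_force: [-0.7, 0.2, -3.2]
opening: 0.0148
grasp_force: 59.5
```

```bash
python3 held.py pics/h3.png
```

```text
[242. 213.] 14664 [640.2 -57.8] [ 75. 105.] 85.2 0.0613
[ 0.65   -0.0644  0.091 ] [-179.9   -0.    85.4] 21.1 0.014770012480776565
```

Emit:
play_rows(increments=[[[-1,1,5],[0,0,0],1],[[-1,1,10],[0,0,0],1],[[-1,1,15],[0,0,0],1],[[-1,1,18],[0,0,0],1],[[-1,1,20],[0,0,0],1],[[-1,1,20],[0,0,0],1],[[-1,1,20],[0,0,0],1],[[-1,1,20],[0,0,0],0.5],[[-1,1,20],[0,0,0],0],[[-1,1,20],[0,0,0],0],[[-1,1,20],[0,0,0],0],[[-1,1,20],[0,0,0],0],[[-1,1,-15],[0,0,0],0],[[-1,1,-55],[0,0,0],0],[[-1,1,-92],[0,0,0],0],[[-1,1,-110],[0,0,0],0],[[-1,1,-110],[0,0,0],0]])

```text
time: 22.8
ee_pos: [0.6534, -0.0656, 0.2059]
tcp_rot: [179.7, 0.0, 85.4]
wrist_force: [0.5, 0.3, 0.7]
opening: 0.0854
grasp_force: 0.0
```

```bash
python3 seat.py pics/st3.png
```

```text
mid 4505 z0 44.4 tilt x,y deg [-0.25  0.38] ext [[-61.0, -42.0, 42.0], [42.0, 34.0, 46.0]]
right 4316 z0 44.6 tilt x,y deg [-0.76 -0.1 ] ext [[-60.0, -40.0, 42.0], [43.0, 43.0, 47.0]]
[ 0.6529 -0.0655  0.2034] [179.9   0.   85.4]
```

View pics/st3.png

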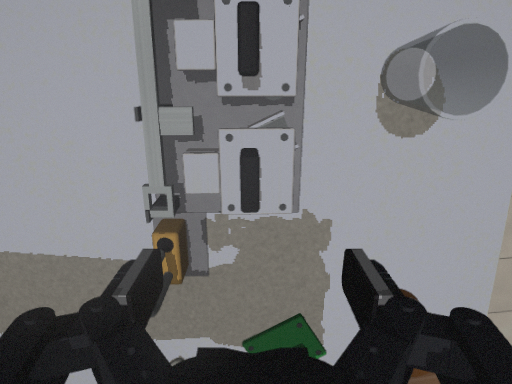

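The view shows all tops nose-front in their bays: right at (250,170), mid at (250,45). The open tabs lie between them and the eye is at (158,205). I'll go to the knob and cross-check seating in the scene view.

Emit:
play_rows(increments=[[[30,-8,0],[0,0,0],0],[[65,-17,0],[0,0,0],0],[[100,-26,0],[0,0,0],0],[[135,-35,0],[0,0,0],0],[[170,-44,0],[0,0,0],0],[[205,-53,0],[0,0,0],0],[[240,-62,0],[0,0,0],0],[[275,-71,0],[0,0,0],0],[[310,-80,0],[0,0,0],0],[[329,-86,0],[0,0,0],0],[[332,-86,10],[0,0,0],0],[[332,-86,20],[0,0,0],0],[[332,-86,20],[0,0,0],0]])

```text
time: 24.15
ee_pos: [0.5925, 0.2711, 0.179]
tcp_rot: [-179.8, 0.1, 85.4]
wrist_force: [0.3, -0.4, -0.7]
opening: 0.085
grasp_force: 0.0
```

```bash
python3 - <<'E'
from h import *
B=dict(left=(670,159.5),mid=(661,47.5),right=(652,-64)); a=np.radians(-4.6); Rd=np.array([[np.cos(a),-np.sin(a)],[np.sin(a),np.cos(a)]])
for cam in("scene","side"):
  im,d,c,T=shot(cam,f"pics/{cam}1.png"); P=cloud(d,c,T)
  for n,b in B.items():
    q=(P[...,:2]*1000-b)@Rd; z=P[...,2]*1000
    g=lambda x0,x1,y0,y1:(lambda m:(m.sum(),np.median(z[m]).round(1)) if m.sum() else None)((q[...,0]>x0)&(q[...,0]<x1)&(q[...,1]>y0)&(q[...,1]<y1)&(abs(z-43)<8)&(im.max(2)>90))
    print(cam,n,"nose",g(-58,-32,-15,15),"rear+y",g(15,38,28,38),"rear-y",g(15,38,-38,-28))
im,d,c,T=shot("wrist"); P=cloud(d,c,T); Z=P[...,2]
m=(im.max(2)<60)&(Z>.1)&(Z<.11); k,l,s,ce=cv2.connectedComponentsWithStats(m.astype(np.uint8))
for i in range(1,k):
    if s[i,4]>100: r=P[l==i]; print("knob",s[i,4],np.median(r,0).round(4))
print(pose()[1])
E
```

```text
scene left nose (np.int64(92), np.float64(45.0)) rear+y (np.int64(28), np.float64(44.2)) rear-y (np.int64(31), np.float64(45.0))
scene mid nose (np.int64(86), np.float64(45.0)) rear+y (np.int64(30), np.float64(45.4)) rear-y (np.int64(25), np.float64(44.5))
scene right nose (np.int64(83), np.float64(45.2)) rear+y (np.int64(24), np.float64(44.5)) rear-y (np.int64(24), np.float64(44.4))
side left nose (np.int64(32), np.float64(41.7)) rear+y (np.int64(1), np.float64(42.9)) rear-y (np.int64(8), np.float64(42.5))
side mid nose (np.int64(41), np.float64(42.3)) rear+y (np.int64(7), np.float64(42.7)) rear-y (np.int64(12), np.float64(42.3))
side right nose (np.int64(52), np.float64(42.8)) rear+y (np.int64(12), np.float64(41.5)) rear-y (np.int64(14), np.float64(41.6))
knob 482 [0.5946 0.2705 0.1051]
[0.59338486 0.27126238 0.18209576]
```

The right nose reads about 1 mm high, so I'll press it gently before shutting the bar.

Emit:
play_rows(increments=[[[-30,4,0],[0,0,0],1],[[-65,8,0],[0,0,0],1],[[-100,12,0],[0,0,0],1],[[-135,16,0],[0,0,0],1],[[-170,20,0],[0,0,0],1],[[-205,25,0],[0,0,0],1],[[-240,29,0],[0,0,0],1],[[-275,33,0],[0,0,0],1],[[-310,37,0],[0,0,0],1],[[-326,40,0],[0,0,0],1],[[-329,40,20],[0,0,0],1],[[-329,40,50],[0,0,0],1],[[-329,40,80],[0,0,0],1],[[-329,40,100],[0,0,0],1],[[-329,40,110],[0,0,0],1],[[-329,40,113],[0,0,0],1],[[-329,40,113],[0,0,0],1],[[-329,40,113],[0,0,0],1]])

```text
time: 26.1
ee_pos: [0.6074, -0.0588, 0.0707]
tcp_rot: [179.9, 0.0, 85.4]
wrist_force: [0.2, -0.6, 0.2]
opening: -0.0003
grasp_force: 0.0
```

Emit:
play_rows(increments=[[[0,0,2],[0,0,0],1],[[0,0,4],[0,0,0],1],[[0,0,6],[0,0,0],1],[[0,0,7],[0,0,0],1],[[0,0,7],[0,0,0],1]])

```text
time: 26.6
ee_pos: [0.6067, -0.0588, 0.0629]
tcp_rot: [180.0, -0.0, 85.4]
wrist_force: [-2.6, 0.6, 4.7]
opening: -0.0002
grasp_force: 2.3
```

Emit:
play_rows(increments=[[[0,0,0.5],[0,0,0],1],[[0,0,1],[0,0,0],1],[[0,0,1.5],[0,0,0],1],[[0,0,1.5],[0,0,0],1]])

```text
time: 27.0
ee_pos: [0.6067, -0.0588, 0.0626]
tcp_rot: [179.9, -0.0, 85.4]
wrist_force: [-6.0, 1.6, 13.4]
opening: 0.0001
grasp_force: 6.5
```

The nose is firm with its top at about 43.5 mm, so it is seated. Now back to the knob.

Emit:
play_rows(increments=[[[0,0,-20],[0,0,0],1],[[0,0,-60],[0,0,0],1],[[0,0,-100],[0,0,0],0.5],[[30,-4,-119],[0,0,0],0],[[65,-8,-119],[0,0,0],0],[[100,-12,-119],[0,0,0],0],[[135,-16,-119],[0,0,0],0],[[170,-20,-119],[0,0,0],0],[[205,-24,-119],[0,0,0],0],[[240,-28,-119],[0,0,0],0],[[275,-33,-119],[0,0,0],0],[[305,-37,-119],[0,0,0],0],[[325,-39,-119],[0,0,0],0],[[328,-39,-119],[0,0,0],0],[[328,-39,-90],[0,0,0],0],[[328,-39,-55],[0,0,0],0],[[328,-39,-27],[0,0,0],0],[[328,-39,-27],[0,0,0],0]], grip_force=30)

```text
time: 28.8
ee_pos: [0.5923, 0.2694, 0.0834]
tcp_rot: [-179.7, 0.2, 85.3]
wrist_force: [0.4, 0.2, -0.2]
opening: 0.0852
grasp_force: 0.0
```

Emit:
play_rows(increments=[[[0,0,0],[0,0,0],1],[[0,0,0],[0,0,0],1],[[0,0,0],[0,0,0],1],[[0,0,0],[0,0,0],1],[[0,0,0],[0,0,0],1],[[0,0,0],[0,0,0],1],[[0,0,0],[0,0,0],1],[[0,0,0],[0,0,0],1],[[-5,0,0],[0,0,0],1],[[-10,0,0],[0,0,0],1],[[-15,0,0],[0,0,0],1],[[-20,0,0],[0,0,0],1],[[-25,0,0],[0,0,0],1],[[-30,0,0],[0,0,0],1],[[-35,0,0],[0,0,0],1],[[-40,0,0],[0,0,0],1],[[-44,0,0],[0,0,0],1],[[-46,0,0],[0,0,0],1],[[-46,0,0],[0,0,0],1]])

```text
time: 30.7
ee_pos: [0.59, 0.2256, 0.0889]
tcp_rot: [-180.0, -0.0, 85.4]
wrist_force: [-4.8, 0.3, 5.7]
opening: 0.0175
grasp_force: 29.8
```

Emit:
play_rows(increments=[[[-1,0,0],[0,0,0],1],[[-2,0,0],[0,0,0],1],[[-3,0,0],[0,0,0],1],[[-4,0,0],[0,0,0],1],[[-5,0,0],[0,0,0],1],[[-6,0,0],[0,0,0],1],[[-6,0,0],[0,0,0],1]])

```text
time: 31.4
ee_pos: [0.5897, 0.2219, 0.0889]
tcp_rot: [180.0, -0.3, 85.5]
wrist_force: [-4.7, 10.5, 3.7]
opening: 0.0172
grasp_force: 29.6
```

Emit:
play_rows(increments=[[[-1,0,0],[0,0,0],1],[[-2,0,0],[0,0,0],1],[[-3,0,0],[0,0,0],1],[[-3,0,0],[0,0,0],1]])

```text
time: 31.8
ee_pos: [0.5896, 0.2216, 0.089]
tcp_rot: [180.0, -0.6, 85.6]
wrist_force: [-1.9, 26.0, 0.2]
opening: 0.0177
grasp_force: 29.3
```

Emit:
play_rows(increments=[[[4,0,0],[0,0,0],1],[[4,0,0],[0,0,0],0],[[4,0,0],[0,0,0],0],[[4,0,0],[0,0,0],0],[[4,0,0],[0,0,0],0],[[4,0,-40],[0,0,0],0],[[4,0,-80],[0,0,0],0],[[0,0,-111],[0,0,0],0.5],[[-35,0,-111],[0,0,0],1],[[-75,0,-111],[0,0,0],1],[[-115,0,-111],[0,0,0],1],[[-155,0,-111],[0,0,0],1],[[-195,0,-111],[0,0,0],1],[[-235,0,-111],[0,0,0],1],[[-275,0,-111],[0,0,0],1],[[-315,0,-111],[0,0,0],1],[[-350,0,-111],[0,0,0],1],[[-365,0,-111],[0,0,0],1],[[-365,0,-111],[0,0,0],1],[[-365,0,-111],[0,0,0],1]])

```text
time: 33.8
ee_pos: [0.5604, -0.147, 0.1987]
tcp_rot: [-180.0, -0.0, 85.4]
wrist_force: [0.8, -0.0, -0.2]
opening: 0.0003
grasp_force: 0.0
```

```bash
python3 - <<'E'
from h import *
im,d,c,T=shot("wrist","pics/sh.png"); P=cloud(d,c,T); Z=P[...,2]
m=(Z>.108)&(Z<.126); k,l,s,ce=cv2.connectedComponentsWithStats(m.astype(np.uint8))
for i in range(1,k):
    if s[i,4]>40: q=P[l==i]; r=cv2.minAreaRect((q[:,:2]*1000).astype(np.float32)); print(ce[i].round(),s[i,4],np.median(q,0).round(4),np.round(r[0],1),np.round(r[1]),round(r[2]),q[:,2].max())
for n in("scene","side"):
    im,d,c,T=shot(n,f"pics/{n}2.png"); P=cloud(d,c,T); m=(P[...,2]>.110)&(P[...,2]<.124)&(abs(P[...,0]-.56)<.03)&(abs(P[...,1]+.147)<.04)
    q=P[m]; print(n,len(q),np.percentile(q,[0,50,100],axis=0).round(3) if len(q) else 0)
print(pose()[1])
E
```

```text
[251. 203.] 644 [ 0.5602 -0.1454  0.1156] [ 559.8 -148.7] [39. 10.] 86 0.12020609973362406
scene 34 [[ 0.554 -0.164  0.11 ]
 [ 0.56  -0.147  0.115]
 [ 0.563 -0.133  0.121]]
side 23 [[ 0.554 -0.165  0.111]
 [ 0.559 -0.156  0.115]
 [ 0.563 -0.142  0.118]]
[ 0.56062423 -0.14615527  0.19881193]
```

View pics/sh.png

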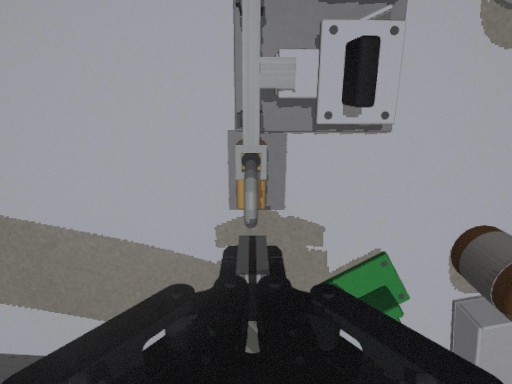

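Here the tab covers the nose at (277,72) and the eye sits under the shackle at (250,160). The bar is shut, so I can press.

Emit:
play_rows(increments=[[[-2,0,25],[0,0,0],1],[[-2,0,45],[0,0,0],1],[[-2,0,57],[0,0,0],1],[[-2,0,60],[0,0,0],1],[[-2,0,64],[0,0,0],1],[[-2,0,68],[0,0,0],1],[[-2,0,72],[0,0,0],1],[[-2,0,76],[0,0,0],1],[[-2,0,79],[0,0,0],1],[[-2,0,82],[0,0,0],1],[[-2,0,82],[0,0,0],1]])

```text
time: 35.05
ee_pos: [0.5605, -0.1492, 0.1174]
tcp_rot: [179.9, -0.0, 85.4]
wrist_force: [-0.1, 0.9, 3.0]
opening: -0.0002
grasp_force: 1.4
```

Emit:
play_rows(increments=[[[0,0,2],[0,0,0],1],[[0,0,4],[0,0,0],1],[[0,0,6],[0,0,0],1],[[0,0,7],[0,0,0],1],[[0,0,8],[0,0,0],1],[[0,0,8],[0,0,0],1]])

```text
time: 35.65
ee_pos: [0.5606, -0.1492, 0.1096]
tcp_rot: [179.9, -0.0, 85.4]
wrist_force: [-1.7, 3.3, 6.8]
opening: -0.0003
grasp_force: 3.6
```

Emit:
play_rows(increments=[[[0,0,1],[0,0,0],1],[[0,0,2],[0,0,0],1],[[0,0,2.5],[0,0,0],1],[[0,0,2.5],[0,0,0],1]])

```text
time: 36.05
ee_pos: [0.5608, -0.1493, 0.1085]
tcp_rot: [179.8, -0.0, 85.4]
wrist_force: [-5.1, 3.7, 16.2]
opening: 0.0001
grasp_force: 7.3
```

Emit:
play_rows(increments=[[[0,0,-10],[0,0,0],1],[[0,0,-40],[0,0,0],1],[[0,0,-80],[0,0,0],1],[[0,0,-110],[0,0,0],1],[[0,0,-110],[0,0,0],1],[[0,0,-110],[0,0,0],1]])

```text
time: 36.65
ee_pos: [0.5607, -0.1496, 0.2166]
tcp_rot: [179.9, 0.0, 85.4]
wrist_force: [0.7, -0.1, -0.4]
opening: -0.0001
grasp_force: 0.0
```

```bash
python3 - <<'E'
from h import *
for n in("wrist","scene","side"):
    im,d,c,T=shot(n,f"pics/{n}3.png"); P=cloud(d,c,T); m=(P[...,2]>.06)&(P[...,2]<.13)&(abs(P[...,0]-.56)<.02)&(abs(P[...,1]+.149)<.03)
    q=P[m]; print(n,len(q),np.percentile(q[:,2],[50,90,98]).round(3))
    if n=="side": cv2.imwrite("pics/side3b.png",cv2.resize(im[120:320,180:380,::-1],(600,600),interpolation=cv2.INTER_CUBIC))
print(telemetry.get_obs()["time"],pose()[1])
E
```

```text
wrist 600 [0.091 0.094 0.095]
scene 79 [0.084 0.094 0.096]
side 63 [0.082 0.091 0.093]
36.8 [ 0.55984703 -0.14933175  0.21478787]
```

```bash
python3 seat.py pics/fin.png
```

```text
right 5059 z0 44.3 tilt x,y deg [-0.34  0.03] ext [[-61.0, -41.0, 42.0], [42.0, 42.0, 46.0]]
[ 0.5598 -0.1493  0.2148] [-179.9   -0.    85.4]
```

View pics/side3b.png

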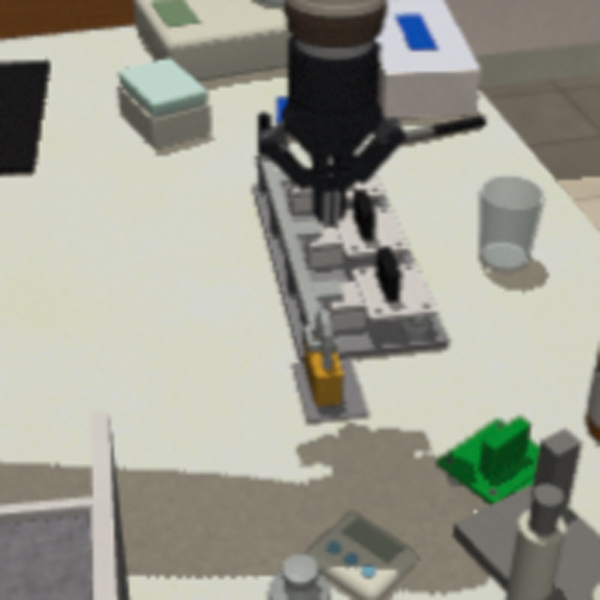

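The shackle is down: its top is at 94 mm, 24 mm pressed. The right top is level. A last check of all three bays, then I hand in.

```bash
python3 - <<'E'
from h import *
B=dict(left=(670,159.5),mid=(661,47.5),right=(652,-64)); a=np.radians(-4.6); Rd=np.array([[np.cos(a),-np.sin(a)],[np.sin(a),np.cos(a)]])
im,d,c,T=shot("scene"); P=cloud(d,c,T); z=P[...,2]*1000; ok=True
for n,b in B.items():
    q=(P[...,:2]*1000-b)@Rd; m=(abs(q[...,0]-5)<45)&(abs(q[...,1])<50)&(im.max(2)>90)&(abs(z-44)<4); f=(im.max(2)<60)&(abs(z-81)<6)&(abs(q[...,0])<40)&(abs(q[...,1])<45)
    print(n,m.sum(),np.median(z[m]).round(1),np.percentile(q[m],[1,99],axis=0).round(),"fin",np.median(q[f],0).round(1)); ok&=abs(np.median(z[m])-44.5)<1.5
if ok: print(workorder.job_done())
E
```

```text
left 540 44.7 [[-39. -41.]
 [ 40.  41.]] fin [1.  0.9]
mid 509 44.3 [[-39. -42.]
 [ 40.  41.]] fin [0.9 0.9]
right 475 44.3 [[-39. -41.]
 [ 40.  42.]] fin [0.6 1.5]
the job is handed in; nothing more can be done
None
```

All three stage tops are seated in their own bays, the gang bar is fully shut over the noses, and the padlock shackle is clicked down at 24 mm; the job was handed in at about 37 s.

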